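# Snap the amplifier board onto its standoffs

## Robot

A 7-joint arm with a two-finger parallel gripper is mounted at the origin on the work surface. World frame = base frame: x ahead of the robot, y to its left, z up, the work surface at z = 0. Lengths are in m, angles in rad, forces in N, time in s.
With the tool pointing down it reaches from about 0.425 to 0.8 m from the base axis. Payload 8.3 kg.
Tool frame: the origin (TCP) lies on the centre line of the jaws, within the pads' length; the fingertips stand 8 mm ahead of it and the grasp point (between the pads) lies 11 mm behind it (ctrl.nose_length is the distance from the TCP to the fingertips, in m); z points along the fingers, x is the direction in which the jaws open and shut, and the axes are right-handed (so a half turn about z gives the same grasp; the last joint's range is limited). The gripper opens to 85 mm and grips with 20 to 120 N. Pads are 22 mm wide; open, the fingers measure 114 mm over their backs; the gripper's body (76 mm by 85 mm) begins 54 mm behind the grasp point. The pads swing forward as they close: fully open they stand 13 mm farther back than shut.
Start: joints at [-1.363, 0.383, 0.016, 1.37, -0.006, 1.388, -0.046], TCP at [0.167, 0.602, 0.239] pointing down, gripper open.
Joint ranges: [-2.95, 2.95], [-0.25, 2.06], [-1.52, 1.56], [0.18, 2.33], [-1.44, 4.58], [0.02, 2.06], [-3.01, 3.01]. Speed limits (rad/s): [2.39, 2.39, 3.01, 3.01, 3.14, 3.14, 3.14].

## Interface

Orientations are given as a rotation vector (axis times angle).
In Python, from cell import ctrl gives the robot as it stands. The module is installed in compiled form; this text tells all that it offers.
- The arm moves only by the tool servo_tool, never from a script. Its argument "deltas" is a list of rows, each a list of 5 numbers: the gripper command: -1 is fully open, 1 is shut, values between are in proportion, then the shift along the world's x, y, z in m, then the turn about the world's z in rad. A call has 1 to 20 rows; each row shifts and turns the commanded pose from where the row before left it; what a row does not reach is not made up. A row lasts 1/12 s, in which the tool goes at most 41.7 mm and 7.16 degrees, less where a joint would pass 70% of its speed; a pose out of reach is approached as far as the arm can. A call with a gripper value outside its range is refused whole. The fingers move at their own pace and stop on an object; the grip force is fixed at half the most. Time passes only in rows, so rows that do not move let the fingers close. It gives the time, the measured TCP pose, the force and the opening at its end, in the units of the state.
- ctrl.sense(): the state, without advancing time (a new reading comes with each control period).
- ctrl.get_image(name): name is "scene" or "top" or "wrist"; returns (picture, depth): 420x560x3 uint8, red, green, blue; 420x560 float32, m along the optical axis (not along the pixel's ray), 0 where there is no reading.
- ctrl.camera_model(name): a dict with "camera_matrix" (3x3 intrinsics, pixels), "R" (3x3) and "t" (3): a world point X has camera coordinates R X + t. Camera axes: x right, y down, z forward; pixel columns grow to the right and rows downward; lengths in m; the calibration is good to about 2 mm. A picture is of the moment at which its call begins: read the wrist's pose just before it. camera_model takes no time and is no camera call; for the wrist camera it gives the pose at the moment of the call.
- ctrl.hand_in(): hands the job in, once; it reports no verdict.
The state is a dict: "time_s": time; "joint_positions": joint angles; "joint_vel": joint speeds; "joint_efforts": joint torques, N m; "tcp_pos": TCP position; "ee_rot": TCP orientation; "force": force on the tool from outside, world axes, zero at the start; "wrist_torque": the same for the moment, N m; "gripper_width": finger opening in m.
Only numpy, scipy, OpenCV 4.12 (cv2) and the standard library are available. Lean on these libraries where they do the work, as an engineer would, in place of code of your own. Each camera call takes 0.05 s, during which the arm holds its last target. There are 200 camera calls.

## Task

Take the circuit board out of the organizer tray by its heat sink, set its four corner holes over the four snap standoffs in the open amplifier base, and press it down level until all four click and it lies fully home on every standoff, then let go. Press gently: the floating plate under the standoffs gives first, by an unknown amount; it needs at most about 1.6 kilos of push, and 2.5 kilos on the standoffs or forcing the board down askew would crack it. Leave the organizer tray, remotes, coaster and oak box as they are.

Things in the scene. Friction and masses are not known exactly. Their poses are not given: they have to be found in the camera images.
- standoffs: The four standoff pillars in the base (origin and axes are the base's). Each pin has two springy barbs, widest (13 mm) 5.6 mm above the shoulder; a board laid on them stays about 8 mm above the shoulders. Pushing through all four takes 10 to 16 N in all; the push drops to under 7 N as they click, 2 mm or so before the board is home, then rises steeply on the shoulders.
- hub: Open amplifier base: black tray 150 mm (x) by 116 mm (y), walls 24 mm high, fixed. Origin: centre of its underside, z up. In it a grey plate floats on soft mounts (0.5 N/mm) and sinks straight down, by 0.5 to 10.5 mm, unknown each time, before it is firm. On it four snap standoffs, 90 x 60 mm apart: 14 mm pillar, shoulder 39 mm above the shelf while unloaded, then a 7 mm pin, coned, 13 mm tall.
- board: Loose circuit board 110 mm (x) by 80 mm (y), 3 mm thick, about 0.2 kg, a 10 mm hole near each corner, a finned heat sink standing in its middle (top 51 mm above the underside). Origin: centre of the underside, z up. Starts flat, heat sink up, in the organizer. Fits either way round (half turn). Fully home, its underside lies on all four shoulders. The middle of each short edge is bare and can be pressed.
- board_grip (a point): Centre of the board's finned aluminium heat sink, a flat-sided block 50 mm (board's x) by 24 mm (y) by 48 mm tall: half-way up it, 27 mm above the board's underside. To be gripped across y. Axes are the board's.
- organizer: Clear acrylic organizer tray, 180 mm (x) by 150 mm (y), 26 mm high, walls and floor 4 mm thick, loose on the shelf. The board starts in it. Origin: centre of its underside. It is to stay where it is.
- tv_remote: Bystander: black TV remote, 170 x 45 x 18 mm, loose; origin at the centre of its underside.
- bar_remote: Bystander: white soundbar remote, 120 x 40 x 14 mm, loose; origin at the centre of its underside.
- coaster: Bystander: round ceramic coaster, 100 mm across, 9 mm thick, loose; origin at the centre of its underside.
- oaklid_handle (a point): Bystander: the brass knob on the half-open hinged lid of the small oak box (130 x 180 x 80 mm) at the left end of the shelf.
- board_hole0 (a point): Centre of the board's hole at its +x, +y corner (45 mm and 30 mm from the middle), at the level of the underside.
- hub_post0 (a point): Centre of the shoulder of the standoff at the tray's +x, +y corner (45 mm and 30 mm from the middle), on the plate; 39 mm above the shelf while unloaded.
- board_hole1 (a point): Centre of the board's hole at its -x, +y corner (45 mm and 30 mm from the middle), at the level of the underside.
- hub_post1 (a point): Centre of the shoulder of the standoff at the tray's -x, +y corner (45 mm and 30 mm from the middle), on the plate; 39 mm above the shelf while unloaded.
- board_hole2 (a point): Centre of the board's hole at its -x, -y corner (45 mm and 30 mm from the middle), at the level of the underside.
- hub_post2 (a point): Centre of the shoulder of the standoff at the tray's -x, -y corner (45 mm and 30 mm from the middle), on the plate; 39 mm above the shelf while unloaded.
- board_hole3 (a point): Centre of the board's hole at its +x, -y corner (45 mm and 30 mm from the middle), at the level of the underside.
- hub_post3 (a point): Centre of the shoulder of the standoff at the tray's +x, -y corner (45 mm and 30 mm from the middle), on the plate; 39 mm above the shelf while unloaded.
Mind the look-alikes: they are no part of the job. Leave any blue or purple look-alike of the board alone.

How it is judged:
By the outcome, as a careful person would: the job done as asked, in the order asked, and still so for the second after the job is handed in, with the robot touching nothing.
It also fails if it takes over 72 s, if anything falls off the work surface, if the arm or the gripper's body presses on something with over 40 N, if the wrist force passes 120 N, or if a joint passes its speed limit or range.

## Working session

There is one attempt and no reset: what is moved stays moved. The work goes in short steps, Python scripts to look and compute and a tool call to move; the robot and the scene stay as the last step left them, time stands still between calls to the robot, and variables do not carry over. Pictures are saved under pics/ and viewed, about 8 in all and at most 12, crops included, and the job is handed in when it is done.

Besides the shell and the picture viewer there is one more tool, called in YAML: its name, and indented under it one key for each argument. servo_tool: Moves the arm, as the interface text tells. Its arguments: {"type":"object","properties":{"deltas":{"type":"array","items":{"type":"array","items":{"type":"number"}}}},"required":["deltas"]}

```bash
mkdir -p pics; cat > h.py <<'E'
import numpy as np,cv2,pickle
from cell import ctrl
def grab(n,tag):
    m=ctrl.camera_model(n); im,d=ctrl.get_image(n)
    pickle.dump((m,im,d),open(f'pics/{tag}.pkl','wb')); cv2.imwrite(f'pics/{tag}.png',im[:,:,::-1]); return m,im,d
def load(tag): return pickle.load(open(f'pics/{tag}.pkl','rb'))
def ray(m,u,v,z):
    d=m['R'].T@np.linalg.inv(m['camera_matrix'])@np.array([u,v,1.]); c=-m['R'].T@m['t']
    return c+d*(z-c[2])/d[2]
def cloud(m,d):
    v,u=np.mgrid[:d.shape[0],:d.shape[1]]
    p=np.stack([u*d,v*d,d],-1)@np.linalg.inv(m['camera_matrix']).T
    return (p-m['t'])@m['R']
def proj(m,X):
    p=m['camera_matrix']@(m['R']@np.asarray(X)+m['t']); return p[:2]/p[2]
E
python3 - <<'E'
from h import *
a=grab('top','top0')[1];b=grab('scene','scene0')[1]
s=ctrl.sense();print(s['tcp_pos'],s['ee_rot'],s['force'],s['gripper_width'],s['time_s'],ctrl.nose_length)
E
```

```text
[0.16704025 0.60180217 0.23837649] [ 2.50008265e+00  1.90064008e+00 -2.21153240e-03] [ 0.24421274 -0.19773254  0.0460125 ] 0.08563486727009488 0.1 0.008
```

View pics/top0.png

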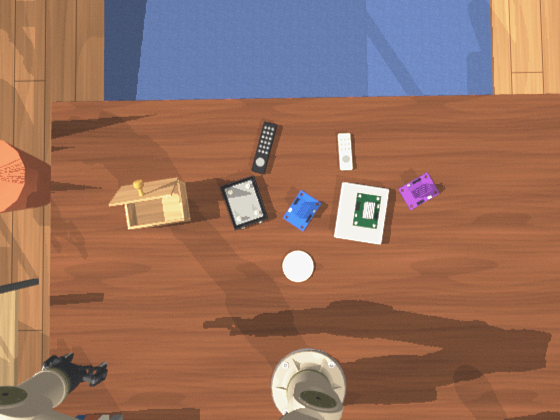

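View pics/scene0.png

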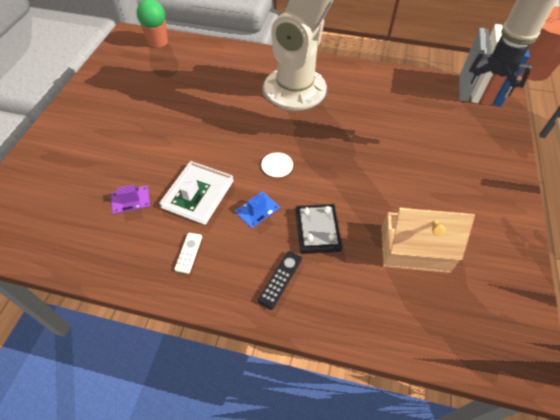

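The top view shows the green board in the organizer at (367,210), a blue look-alike at (303,211), a purple one at (420,190) and the black base at (244,203). The green one fits, because it lies in the organizer and isn't blue or purple. I'll get rough positions, then confirm from the wrist camera.

```bash
python3 - <<'E'
from h import *
m,im,d=load('top0'); P=cloud(m,d)
hsv=cv2.cvtColor(im,cv2.COLOR_RGB2HSV)
g=(cv2.inRange(hsv,(40,80,20),(90,255,255))); g[:150]=0
r=cv2.minAreaRect(cv2.findNonZero(g));print('green',r,ray(m,*r[0],.007))
b=cv2.inRange(hsv,(0,0,0),(180,255,45)); w=np.zeros_like(b); w[170:235,215:275]=b[170:235,215:275]
r=cv2.minAreaRect(cv2.findNonZero(w));print('hub',r,ray(m,*r[0],.024))
for u,v in [(367,210),(244,203),(303,211),(420,190),(155,190),(298,266),(10,10)]: print(u,v,P[v,u])
for n in('top','wrist'):
    q=ctrl.camera_model(n);print(n,-q['R'].T@q['t'],q['R'],q['camera_matrix'][0,0])
s=ctrl.sense();from scipy.spatial.transform import Rotation as R
print(R.from_rotvec(s['ee_rot']).as_matrix())
E
```

```text
green ((366.45001220703125, 210.3499755859375), (22.76883888244629, 31.678386688232422), 8.13010311126709) [ 0.56958682 -0.20022343  0.007     ]
hub ((242.85000610351562, 202.04998779296875), (42.37451934814453, 31.939001083374023), 71.56504821777344) [0.60092732 0.20317178 0.024     ]
367 210 [ 0.56955955 -0.19481848  0.04362466]
244 203 [0.59758663 0.19906497 0.02790797]
303 211 [0.56892099 0.00899761 0.04136908]
420 190 [ 0.63080419 -0.36260188  0.05000278]
155 190 [0.63230121 0.44740035 0.157509  ]
298 266 [0.39054945 0.02635591 0.00700833]
10 10 [ 1.6679673   1.4984288  -0.74532166]
top [0.52805892 0.06540094 1.36266409] [[-0.01178041 -0.99985585 -0.01222677]
 [-0.99911091  0.01226487 -0.04033556]
 [ 0.04047971  0.01174073 -0.99911138]] 413.0096774011704
wrist [0.09130853 0.62457615 0.37290764] [[ 0.26754001  0.96354334 -0.00256625]
 [ 0.91672    -0.25371693  0.30862948]
 [ 0.29672678 -0.08492326 -0.95117888]] 333.14779739888894
[[ 2.67466045e-01  9.63567171e-01 -4.70564654e-04]
 [ 9.63565657e-01 -2.67466459e-01 -1.70816707e-03]
 [-1.77179397e-03  3.45674871e-06 -9.99998430e-01]]
```

servo_tool:
  deltas:
    - [-1, 0.025, -0.027, 0, 0.03]
    - [-1, 0.025, -0.027, 0, 0.03]
    - [-1, 0.025, -0.027, 0, 0.03]
    - [-1, 0.025, -0.027, 0, 0.03]
    - [-1, 0.025, -0.027, 0, 0.03]
    - [-1, 0.025, -0.027, 0, 0.03]
    - [-1, 0.025, -0.027, 0, 0.03]
    - [-1, 0.025, -0.027, 0, 0.03]
    - [-1, 0.025, -0.027, 0, 0.03]
    - [-1, 0.025, -0.027, 0, 0.03]
    - [-1, 0.025, -0.027, 0, 0.03]
    - [-1, 0.025, -0.027, 0, 0.03]
    - [-1, 0.025, -0.027, 0, 0.03]
    - [-1, 0.025, -0.027, 0, 0.03]
    - [-1, 0.025, -0.027, 0, 0.03]
    - [-1, 0, 0, 0, 0]
    - [-1, 0, 0, 0, 0]

```text
time_s: 1.52
tcp_pos: [0.5433, 0.1943, 0.2387]
ee_rot: [2.02, 2.405, -0.002]
force: [-0.2, 0.8, 0.0]
gripper_width: 0.0854
```

```bash
python3 - <<'E'
from h import *
grab('wrist','hub0');s=ctrl.sense();print(s['tcp_pos'],s['ee_rot'],s['force'])
E
```

```text
[0.542115   0.19658084 0.23866869] [-2.01592302e+00 -2.40866749e+00  1.79818504e-03] [-0.57868717  0.87370523 -0.31629283]
```

View pics/hub0.png

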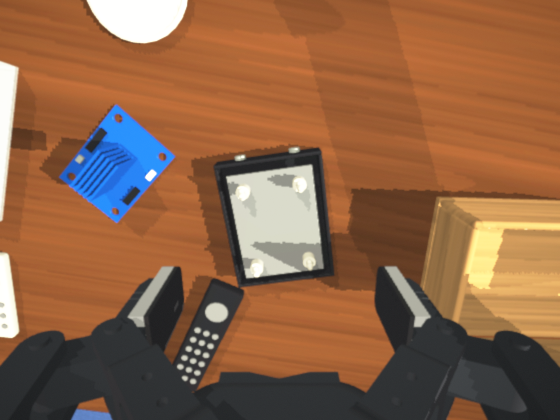

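The base is at about (275,215), with its four standoffs near (243,191), (300,185), (309,261) and (257,268). I'll locate the standoffs from depth.

```bash
python3 - <<'E'
from h import *
m,im,d=load('hub0'); P=cloud(m,d); z=P[...,2]
box=np.zeros(z.shape,bool); box[140:295,205:340]=1
print('table z',np.median(z[150:180,350:420]))
print('plate z',np.median(z[200:240,260:285]))
mk=(box&(z>.036)&(z<.07)&(d>0)).astype(np.uint8)
n,l,st,c=cv2.connectedComponentsWithStats(mk)
for i in range(1,n):
    if st[i,4]>15:
        q=P[l==i]; print(c[i],st[i],q.mean(0),q[:,2].max())
# hub rim
hsv=cv2.cvtColor(im,cv2.COLOR_RGB2HSV)
b=((hsv[...,2]<50)&box&(z>.015)&(z<.03)).astype(np.uint8)
r=cv2.minAreaRect(P[b>0][:,:2].astype(np.float32));print('hub',r)
E
python3 - <<'E'
import cv2
im=cv2.imread('pics/hub0.png')[140:295,205:340]
cv2.imwrite('pics/c1.png',cv2.resize(im,None,fx=3.8,fy=3.8,interpolation=cv2.INTER_CUBIC))
E
```

```text
table z -4.578690055188134e-05
plate z 0.026998968837104703
[298.56862745 184.92810458] [292 178  14  15 153] [0.54722436 0.21615939 0.04326376] 0.05356895606780603
[241.65562914 192.87417219] [235 186  14  15 151] [0.56560597 0.16006942 0.04345497] 0.05245454819743421
[308.56296296 262.42222222] [303 256  12  15 135] [0.63207452 0.24389242 0.04289992] 0.053446565841785136
[255.66666667 269.09848485] [250 263  12  15 132] [0.65042732 0.18762399 0.04286173] 0.052725764202669397
hub ((0.6138895153999329, 0.18358033895492554), (0.16439247131347656, 0.15851520001888275), 18.187536239624023)
```

View pics/c1.png

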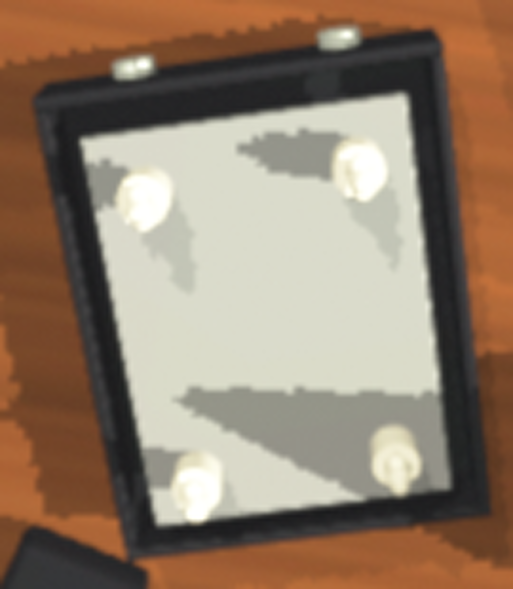

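The crop shows four pale standoffs, and their centroid is about (0.599,0.202) with a yaw of 18.1°. Next, the organizer.

servo_tool:
  deltas:
    - [-1, -0.002, -0.033, 0, -0.026]
    - [-1, -0.002, -0.033, 0, -0.026]
    - [-1, -0.002, -0.033, 0, -0.026]
    - [-1, -0.002, -0.033, 0, -0.026]
    - [-1, -0.002, -0.033, 0, -0.026]
    - [-1, -0.002, -0.033, 0, -0.026]
    - [-1, -0.002, -0.033, 0, -0.026]
    - [-1, -0.002, -0.033, 0, -0.026]
    - [-1, -0.002, -0.033, 0, -0.026]
    - [-1, -0.002, -0.033, 0, -0.026]
    - [-1, -0.002, -0.033, 0, -0.026]
    - [-1, -0.002, -0.033, 0, -0.026]
    - [-1, 0, 0, 0, 0]
    - [-1, 0, 0, 0, 0]
    - [-1, 0, 0, 0, 0]

```text
time_s: 2.82
tcp_pos: [0.5185, -0.1966, 0.239]
ee_rot: [-2.36, -2.071, -0.001]
force: [0.7, 0.5, -0.7]
gripper_width: 0.085
```

```bash
python3 - <<'E'
from h import *
from scipy.spatial.transform import Rotation as Ro
m,im,d=grab('wrist','brd0');s=ctrl.sense()
X=Ro.from_rotvec(s['ee_rot']).as_matrix()[:,0];print(s['tcp_pos'],'toolx',np.degrees(np.arctan2(X[1],X[0])),s['force'])
P=cloud(m,d);z=P[...,2];hsv=cv2.cvtColor(im,cv2.COLOR_RGB2HSV)
g=cv2.inRange(hsv,(40,80,20),(90,255,255))
n,l,st,c=cv2.connectedComponentsWithStats(g);i=1+st[1:,4].argmax();print(st[i],c[i])
q=P[(l==i)];print('board z',np.median(q[:,2]))
q=q[abs(q[:,2]-np.median(q[:,2]))<.004]
print('green',cv2.minAreaRect(q[:,:2].astype(np.float32)))
x,y,w,h=st[i,:4]; bx=np.zeros(z.shape,bool);bx[y-30:y+h+20,x-20:x+w+20]=1
k=bx&(z>.035)&(d>0);q=P[k];print('sink',len(q),np.percentile(q[:,2],[5,50,95]))
zt=np.percentile(q[:,2],95);q=q[abs(q[:,2]-zt)<.004];print('sinktop',cv2.minAreaRect(q[:,:2].astype(np.float32)))
x0,y0=max(0,x-50),max(0,y-60)
cv2.imwrite('pics/c2.png',cv2.resize(im[y0:y+h+50,x0:x+w+50,::-1],None,fx=2.6,fy=2.6,interpolation=cv2.INTER_CUBIC)); print(x0,y0)
E
```

```text
[ 0.51870765 -0.19619812  0.2389821 ] toolx 82.59677802049288 [0.14241455 0.2258657  0.49393164]
[ 248  166   70   90 3732] [280.76125402 205.16613076]
board z 0.00707515527355509
green ((0.5684087872505188, -0.19909419119358063), (0.07757458835840225, 0.10885919630527496), 80.839111328125)
sink 697 [0.03971401 0.05475991 0.05617444]
sinktop ((0.568812906742096, -0.19986982643604279), (0.023991692811250687, 0.050689395517110825), 80.65940856933594)
198 106
```

View pics/c2.png

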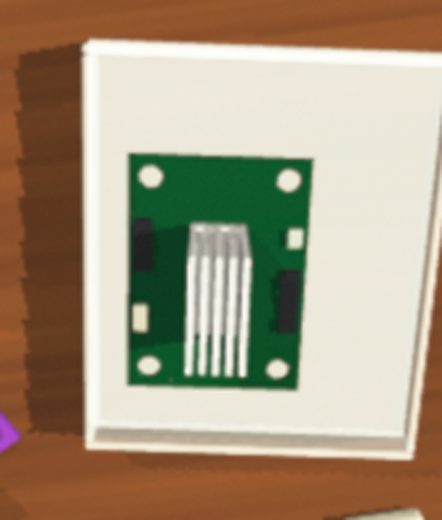

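This crop confirms the target. The green board lies flat in the white tray, heat sink up, with its holes at about (150,176), (288,180), (277,369) and (148,365) in the crop. The organizer wall is close on the left, so I'll go in with the gripper partly closed.

servo_tool:
  deltas:
    - [0.0, 0.017, -0.001, 0, -0.01]
    - [0.0, 0.017, -0.001, 0, -0.01]
    - [0.0, 0.016, -0.0015, 0, -0.012]
    - [0.0, 0, 0, -0.03, 0]
    - [0.0, 0, 0, -0.03, 0]
    - [0.0, 0, 0, -0.03, 0]
    - [0.0, 0, 0, -0.03, 0]
    - [0.0, 0, 0, 0, 0]
    - [0.0, 0, 0, 0, 0]
    - [0.0, 0, 0, 0, 0]

```text
time_s: 3.7
tcp_pos: [0.5693, -0.2014, 0.1211]
ee_rot: [2.394, 2.032, 0.002]
force: [-0.7, 0.6, 0.7]
gripper_width: 0.0423
```

```bash
python3 - <<'E'
from h import *
from scipy.spatial.transform import Rotation as Ro
s=ctrl.sense()
X=Ro.from_rotvec(s['ee_rot']).as_matrix()[:,0];print(s['tcp_pos'],'toolx',np.degrees(np.arctan2(X[1],X[0])),s['force'],s['gripper_width'])
m,im,d=load('brd0');P=cloud(m,d)
a=np.radians(-9.25);M=np.array([[np.cos(a),-np.sin(a)],[np.sin(a),np.cos(a)]])
q=(P[...,:2]-np.array([.5687,-.1996]))@M; z=P[...,2]
for sg in(1,-1):
  for lo in range(16,72,4):
    k=(abs(q[...,0])<16)&(sg*q[...,1]>lo/1e3)&(sg*q[...,1]<(lo+4)/1e3)&(d>0)
    print(sg,lo,k.sum(),z[k].max() if k.any() else None)
E
```

```text
[ 0.56931424 -0.20141292  0.12105328] toolx 80.6624024378019 [-0.70921963  0.64716227  0.74407647] 0.04225230271823861
1 16 2086 0.32382485624239576
1 20 2318 0.3236062017419407
1 24 2438 0.32331644678906857
1 28 2188 0.3194236771303707
1 32 1989 0.3147444430582846
1 36 3891 0.310334174477255
1 40 2678 0.3055310934228438
1 44 2154 0.30114405828287677
1 48 2661 0.2984657986719248
1 52 2788 0.3193835131155942
1 56 4158 0.3194715067628664
1 60 2885 0.31480311911213466
1 64 2097 0.309572913039687
1 68 1478 0.30510989488952234
-1 16 2180 0.3256520020020971
-1 20 1955 0.32579849891430585
-1 24 2017 0.32381628347877683
-1 28 2251 0.32366887394502214
-1 32 2478 0.323302282970451
-1 36 2240 0.32042274823274003
-1 40 1969 0.31585964289729657
-1 44 3887 0.3109559763689442
-1 48 2706 0.3060246952132921
-1 52 2654 0.3012789966795312
-1 56 2307 0.29853401132965557
-1 60 2442 0.319811391132398
-1 64 4237 0.31915901062057805
-1 68 2894 0.31497727173994405
```

```bash
python3 - <<'E'
from h import *
m,im,d=load('brd0');P=cloud(m,d)
a=np.radians(-9.25);M=np.array([[np.cos(a),-np.sin(a)],[np.sin(a),np.cos(a)]])
q=(P[...,:2]-np.array([.5687,-.1996]))@M; z=P[...,2]
for sg in(1,-1):
  print([(lo,round(1e3*z[(abs(q[...,0])<16)&(sg*q[...,1]>lo/1e3)&(sg*q[...,1]<(lo+4)/1e3)&(z<.1)&(d>0)].max(),1)) for lo in range(12,72,4)])
E
```

```text
[(12, np.float64(27.3)), (16, np.float64(27.8)), (20, np.float64(27.1)), (24, np.float64(27.4)), (28, np.float64(27.1)), (32, np.float64(27.5)), (36, np.float64(27.5)), (40, np.float64(27.0)), (44, np.float64(26.7)), (48, np.float64(28.2)), (52, np.float64(27.0)), (56, np.float64(27.1)), (60, np.float64(27.0)), (64, np.float64(27.8)), (68, np.float64(27.2))]
[(12, np.float64(55.4)), (16, np.float64(27.1)), (20, np.float64(27.1)), (24, np.float64(27.1)), (28, np.float64(27.3)), (32, np.float64(27.3)), (36, np.float64(27.3)), (40, np.float64(27.0)), (44, np.float64(27.1)), (48, np.float64(27.5)), (52, np.float64(27.6)), (56, np.float64(27.6)), (60, np.float64(2.6)), (64, np.float64(2.7)), (68, np.float64(2.5))]
```

servo_tool:
  deltas:
    - [0.0, 0, 0.0015, -0.03, 0]
    - [0.0, 0, 0, -0.02, 0]
    - [0.0, 0, 0, 0, 0]
    - [0.0, 0, 0, 0, 0]

```text
time_s: 4.03
tcp_pos: [0.5688, -0.2006, 0.0708]
ee_rot: [2.396, 2.031, 0.001]
force: [-0.7, -0.0, 0.5]
gripper_width: 0.043
```

```bash
python3 - <<'E'
from h import *
m,im,d=load('brd0');P=cloud(m,d)
a=np.radians(-9.25);M=np.array([[np.cos(a),-np.sin(a)],[np.sin(a),np.cos(a)]])
q=(P[...,:2]-np.array([.5687,-.1996]))@M; z=P[...,2]
for sg in(1,-1):
  print([(lo,float(round(1e3*z[(abs(q[...,0])<.014)&(sg*q[...,1]>lo/1e3)&(sg*q[...,1]<(lo+4)/1e3)&(z<.1)&(d>0)].max(initial=-1),1))) for lo in range(12,72,4)])
E
```

```text
[(12, 8.0), (16, 8.5), (20, 8.6), (24, 9.1), (28, 11.4), (32, 12.1), (36, 11.7), (40, 5.5), (44, 5.4), (48, 6.3), (52, 5.8), (56, 6.0), (60, 6.2), (64, 6.1), (68, 5.5)]
[(12, 55.4), (16, 8.8), (20, 9.0), (24, 8.6), (28, 11.8), (32, 12.0), (36, 11.6), (40, 5.6), (44, 6.0), (48, 5.9), (52, 27.4), (56, 27.2), (60, 1.7), (64, 1.7), (68, 1.8)]
```

servo_tool:
  deltas:
    - [0.0, 0, 0.001, -0.025, 0]
    - [0.0, 0, 0, -0.015, 0]
    - [0.0, 0, 0, -0.005, 0]
    - [0.0, 0, 0, 0, 0]
    - [0.5, 0, 0, 0, 0]
    - [1, 0, 0, 0, 0]
    - [1, 0, 0, 0, 0]
    - [1, 0, 0, 0, 0]
    - [1, 0, 0, 0, 0]
    - [1, 0, 0, 0, 0]
    - [1, 0, 0, 0, 0]

```text
time_s: 4.95
tcp_pos: [0.5696, -0.2005, 0.0266]
ee_rot: [2.395, 2.029, 0.003]
force: [-1.5, 0.6, 6.4]
gripper_width: 0.0233
```

servo_tool:
  deltas:
    - [1, 0, 0, 0.005, 0]
    - [1, 0, 0, 0.015, 0]
    - [1, 0, 0, 0.03, 0]
    - [1, 0, 0, 0.03, 0]
    - [1, 0, 0, 0.03, 0]
    - [1, 0, 0, 0.03, 0]
    - [1, 0, 0, 0, 0]
    - [1, 0, 0, 0, 0]
    - [1, 0, 0, 0, 0]

```text
time_s: 5.7
tcp_pos: [0.5678, -0.1995, 0.164]
ee_rot: [-2.396, -2.031, 0.0]
force: [0.0, 0.1, -1.3]
gripper_width: 0.023
```

```bash
cat > st.py <<'E'
from h import *
from scipy.spatial.transform import Rotation as Ro
def st():
    s=ctrl.sense();M=Ro.from_rotvec(s['ee_rot']).as_matrix()
    print(s['time_s'],s['tcp_pos'].round(4),'toolx',np.degrees(np.arctan2(M[1,0],M[0,0])).round(2),'z',M[:,2].round(3),'F',np.round(s['force'],1),np.round(s['wrist_torque'],2),s['gripper_width'])
    return s,M
E
python3 - <<'E'
from st import *
s,M=st()
m,im,d=grab('wrist','held0')
P=cloud(m,d);hsv=cv2.cvtColor(im,cv2.COLOR_RGB2HSV)
g=cv2.inRange(hsv,(40,80,20),(90,255,255))>0
k=g&(P[...,2]>.07)&(P[...,2]<.2)
q=P[k];A=np.c_[q[:,:2]-q[:,:2].mean(0),np.ones(len(q))];c=np.linalg.lstsq(A,q[:,2],rcond=None)[0];print('plane',c,len(q))
print(cv2.minAreaRect(q[:,:2].astype(np.float32)))
print(s['tcp_pos'][2]-c[2])
E
```

```text
5.7 [ 0.5678 -0.1995  0.164 ] toolx 80.56 z [-0.  0. -1.] F [ 0.   0.1 -1.3] [-0.01 -0.03  0.  ] 0.02295276335363658
plane [ 0.00150917 -0.00096663  0.14461216] 14291
((0.5669060945510864, -0.1980513334274292), (0.08003749698400497, 0.11016468703746796), 80.84358215332031)
0.019425778662747806
```

View pics/held0.png

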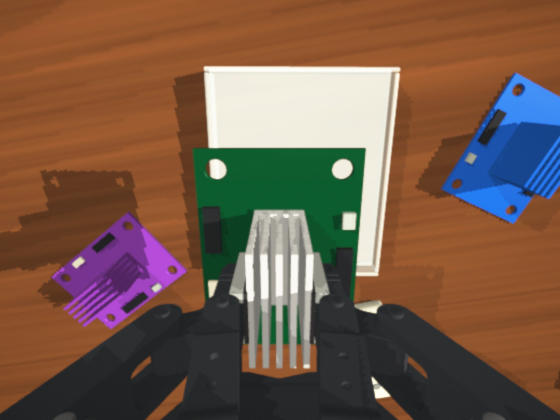

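The board hangs level in the jaws; its two near holes are at (217,169) and (342,169). Next I carry it over to above the base.

servo_tool:
  deltas:
    - [1, 0.0012, 0.015, 0, 0.02]
    - [1, 0.0023, 0.0286, 0, 0.034]
    - [1, 0.0023, 0.0286, 0, 0.034]
    - [1, 0.0023, 0.0286, 0, 0.034]
    - [1, 0.0023, 0.0286, 0, 0.034]
    - [1, 0.0023, 0.0286, 0, 0.034]
    - [1, 0.0023, 0.0286, 0, 0.034]
    - [1, 0.0023, 0.0286, 0, 0.034]
    - [1, 0.0023, 0.0286, 0, 0.034]
    - [1, 0.0023, 0.0286, 0, 0.034]
    - [1, 0.0023, 0.0286, 0, 0.034]
    - [1, 0.0023, 0.0286, 0, 0.034]
    - [1, 0.0023, 0.0286, 0, 0.034]
    - [1, 0.0023, 0.0286, 0, 0.034]
    - [1, 0.0013, 0.0139, 0, 0.014]
    - [1, 0, 0, 0, 0]
    - [1, 0, 0, -0.02, 0]
    - [1, 0, 0, -0.02, 0]
    - [1, 0, 0, 0, 0]
    - [1, 0, 0, 0, 0]

```text
time_s: 7.42
tcp_pos: [0.5993, 0.1997, 0.1227]
ee_rot: [-1.851, -2.536, 0.006]
force: [-0.3, -0.1, -1.2]
gripper_width: 0.0237
```

```bash
python3 - <<'E'
from st import *
s,M=st()
for t in ('held0','over0'):
    m,im,d=load(t) if t=='held0' else grab('wrist',t)
    P=cloud(m,d);hsv=cv2.cvtColor(im,cv2.COLOR_RGB2HSV)
    g=cv2.inRange(hsv,(40,80,20),(90,255,255))>0
    k=g&(P[...,2]>.07)&(P[...,2]<.2)
    q=P[k];print(t,np.median(q[:,2]),cv2.minAreaRect(q[:,:2].astype(np.float32)))
E
```

```text
7.4167 [0.5993 0.1997 0.1227] toolx 107.77 z [-0.004 -0.002 -1.   ] F [-0.3 -0.1 -1.2] [ 0.01 -0.02  0.05] 0.023662644181735595
held0 0.14454589119636954 ((0.5669060945510864, -0.1980513334274292), (0.08003749698400497, 0.11016468703746796), 80.84358215332031)
over0 0.10326928612449893 ((0.5986912846565247, 0.20048904418945312), (0.11061441898345947, 0.08037775009870529), 17.831777572631836)
```

View pics/over0.png

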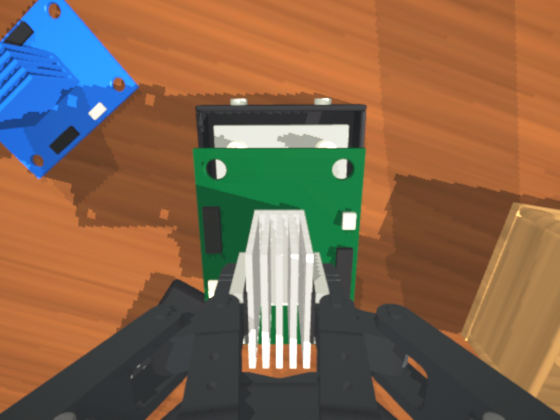

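```bash
python3 - <<'E'
from h import *
m,im,d=load('hub0'); P=cloud(m,d); z=P[...,2]
for lo,hi in((.036,.041),(.041,.046),(.046,.050),(.049,.06)):
    C=[]
    for u,v in((298,185),(242,193),(308,262),(256,269)):
        w=P[v-10:v+11,u-10:u+11].reshape(-1,3); k=(w[:,2]>lo)&(w[:,2]<hi); C.append(w[k].mean(0)); n=k.sum()
    C=np.array(C); e=C[2]-C[0]+C[3]-C[1]
    print(lo,n,C.mean(0),np.degrees(np.arctan2(e[1],e[0])),np.linalg.norm(C[2]-C[0]),np.linalg.norm(C[0]-C[1]))
E
```

```text
0.036 74 [0.59858963 0.20185665 0.03879899] 18.02128057131483 0.08950896841120902 0.05876121644340625
0.041 13 [0.5979341  0.20188216 0.0447842 ] 17.737551979586144 0.08825338911610525 0.058936048323619504
0.046 32 [0.59916561 0.20198896 0.04788752] 18.09365229748165 0.08902950520315099 0.05931237479515485
0.049 20 [0.59975222 0.20205499 0.0507832 ] 17.956369602772064 0.08952444665027653 0.05941962032047999
```

servo_tool:
  deltas:
    - [1, 0.0005, 0.0012, -0.015, 0.003]
    - [1, 0, 0, -0.012, 0]
    - [1, 0, 0, -0.01, 0]
    - [1, 0, 0, 0, 0]
    - [1, 0, 0, 0, 0]
    - [1, 0, 0, 0, 0]

```text
time_s: 7.97
tcp_pos: [0.6014, 0.202, 0.0879]
ee_rot: [1.847, 2.541, 0.001]
force: [-0.2, -0.2, -1.3]
gripper_width: 0.0236
```

```bash
python3 - <<'E'
from st import *
s,M=st()
m,im,d=grab('wrist','over1')
P=cloud(m,d);hsv=cv2.cvtColor(im,cv2.COLOR_RGB2HSV)
g=cv2.inRange(hsv,(40,80,20),(90,255,255))>0
k=g&(P[...,2]>.05)&(P[...,2]<.2)
q=P[k];print(np.median(q[:,2]),cv2.minAreaRect(q[:,:2].astype(np.float32)))
cv2.imwrite('pics/c3.png',cv2.resize(im[90:340,180:380,::-1],None,fx=2.4,fy=2.4,interpolation=cv2.INTER_CUBIC))
E
```

```text
7.9667 [0.6014 0.202  0.0879] toolx 107.99 z [ 0.001  0.    -1.   ] F [-0.2 -0.2 -1.3] [0.02 0.   0.03] 0.02359648302428044
0.06831121913816234 ((0.6004831194877625, 0.20288102328777313), (0.11001145094633102, 0.08069628477096558), 18.149009704589844)
```

View pics/c3.png

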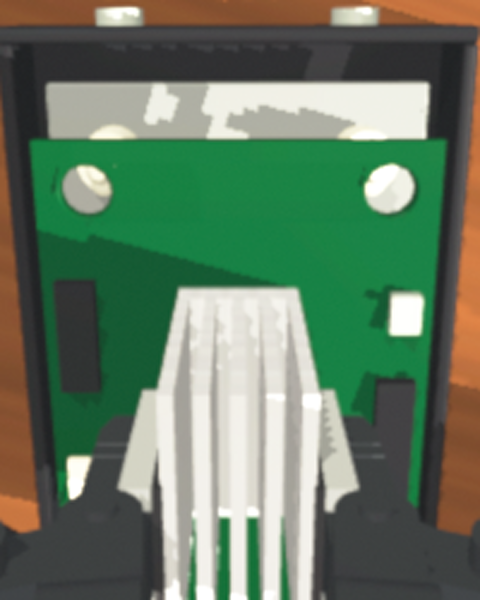

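Pins are visible through the two front holes (crop (90,190) and (390,190)). The board is about 1 mm off in each axis, so I'll correct that, go lower and measure pin against hole.

servo_tool:
  deltas:
    - [1, -0.0009, -0.0009, -0.005, 0]
    - [1, 0, 0, -0.005, 0]
    - [1, 0, 0, 0, 0]
    - [1, 0, 0, 0, 0]
    - [1, 0, 0, 0, 0]

```text
time_s: 8.43
tcp_pos: [0.6001, 0.2012, 0.0772]
ee_rot: [-1.846, -2.542, 0.0]
force: [0.1, -0.9, -2.2]
gripper_width: 0.0236
```

```bash
cat > meas.py <<'E'
from st import *
import sys
def meas(tag):
    s,M=st(); m,im,d=grab('wrist',tag)
    P=cloud(m,d);hsv=cv2.cvtColor(im,cv2.COLOR_RGB2HSV)
    g=cv2.inRange(hsv,(40,80,20),(90,255,255))
    k=(g>0)&(P[...,2]>.03)&(P[...,2]<.2)
    q=P[k];zt=np.median(q[:,2]);r=cv2.minAreaRect(q[:,:2].astype(np.float32))
    A=np.c_[q[:,:2]-q[:,:2].mean(0),np.ones(len(q))];print('top z',zt,'tilt',np.linalg.lstsq(A,q[:,2],rcond=None)[0][:2].round(4),r)
    a=np.radians(r[2]); ex=np.array([np.cos(a),np.sin(a)]); ey=np.array([-ex[1],ex[0]])
    for sx,sy in((-1,1),(-1,-1)):
        hc=np.array(r[0])+sx*.045*ex+sy*.030*ey
        u,v=proj(m,[*hc,zt]).round().astype(int)
        w=np.s_[v-16:v+17,u-16:u+17]
        # hole outline: non-green blob nearest the predicted centre
        n,l,stt,c=cv2.connectedComponentsWithStats((g[w]==0).astype(np.uint8))
        i=l[16,16] or 1; hp=c[i]+[u-16,v-16]
        hole=ray(m,*hp,zt)
        pts=P[w][l==i]; pts=pts[(pts[:,2]>.038)]
        top=pts[pts[:,2]>pts[:,2].max()-.004] if len(pts) else pts
        print('pred',hc,'hole',hole[:2],stt[i],'pin',top.mean(0) if len(top) else None,len(pts),len(top))
    return m,im,d
E
python3 -c "
from meas import *
m,im,d=meas('over2')
cv2.imwrite('pics/c4.png',cv2.resize(im[130:210,180:380,::-1],None,fx=4,fy=4,interpolation=cv2.INTER_CUBIC))"
```

```text
8.4333 [0.6001 0.2012 0.0772] toolx 108.01 z [-0. -0. -1.] F [ 0.1 -0.9 -2.2] [ 0.04 -0.02  0.04] 0.02356544279814134
top z 0.05770542432991968 tilt [ 0.0019 -0.0009] ((0.5992230772972107, 0.2019135057926178), (0.10991224646568298, 0.0806828960776329), 18.182546615600586)
pred [0.54710869 0.21637347] hole [0.5467831  0.21624449] [  6   5  21  22 356] pin [0.52533672 0.17814908 0.21178713] 299 4
pred [0.56583142 0.15936944] hole [0.56522043 0.15990012] [  7   6  21  20 339] pin [0.52533672 0.17814908 0.21178713] 269 1
```

View pics/c4.png

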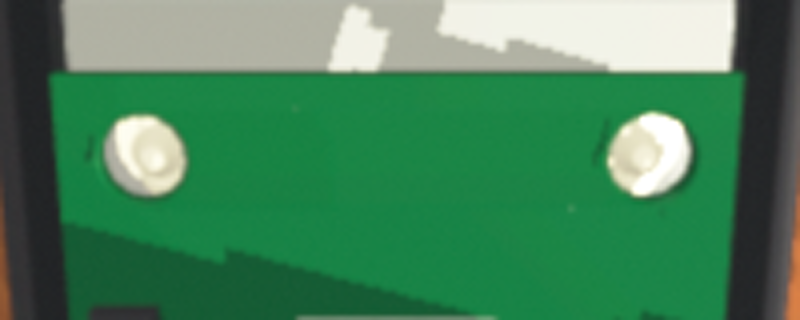

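```bash
python3 - <<'E'
from h import *
m,im,d=load('over2')
a=np.radians(18.1);ex=np.array([np.cos(a),np.sin(a)]);ey=np.array([-ex[1],ex[0]])
for tip,hole in(((155,157),(145,156)),((643,155),(650,155))):
    f=lambda p:(180+p[0]/4-.375,130+p[1]/4-.375)
    D=ray(m,*f(tip),.052)[:2]-ray(m,*f(hole),.0577)[:2]; print(D@ex,D@ey,D)
    u,v=map(int,f(tip)); print(np.median(cloud(m,d)[v-1:v+2,u-1:u+2,2]))
E
```

```text
0.001320579820248379 0.00011027158757075353 [0.00122097 0.00051509]
0.051557963534795
0.0011925416477501516 0.0002408689639829722 [0.0010587  0.00059944]
0.0518097014451418
```

servo_tool:
  deltas:
    - [1, 0.0008, 0.0004, 0, 0]
    - [1, 0, 0, -0.003, 0]
    - [1, 0, 0, -0.003, 0]
    - [1, 0, 0, 0, 0]
    - [1, 0, 0, 0, 0]
    - [1, 0, 0, 0, 0]

```text
time_s: 8.98
tcp_pos: [0.6009, 0.2016, 0.0712]
ee_rot: [-1.846, -2.542, 0.0]
force: [0.2, -0.5, -1.7]
gripper_width: 0.0232
```

```bash
python3 -c "
from meas import *
m,im,d=meas('over3')
cv2.imwrite('pics/c5.png',cv2.resize(im[130:210,180:380,::-1],None,fx=4,fy=4,interpolation=cv2.INTER_CUBIC))"
```

```text
8.9833 [0.6009 0.2016 0.0712] toolx 108.0 z [-0. -0. -1.] F [ 0.2 -0.5 -1.7] [-0.01 -0.01 -0.03] 0.023235078341109276
top z 0.051640607143615264 tilt [ 0.0011 -0.0014] ((0.6001195907592773, 0.20229442417621613), (0.110281802713871, 0.0805114209651947), 18.11239242553711)
pred [0.54802295 0.21681819] hole [0.54754973 0.21669948] [  5   5  23  21 352] pin [0.52612478 0.17852424 0.2057391 ] 332 2
pred [0.56667587 0.15979128] hole [0.56598897 0.16021312] [  7   4  21  22 342] pin [0.52612478 0.17852424 0.2057391 ] 319 2
```

View pics/c5.png

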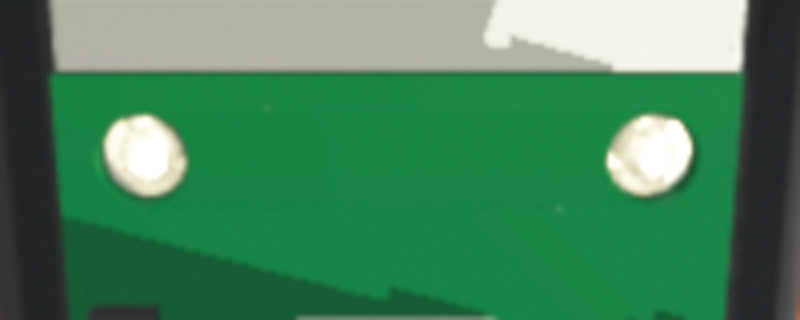

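Pin tips now sit centred in both front holes. Now a slow descent, watching the force.

servo_tool:
  deltas:
    - [1, 0, 0.0002, -0.001, 0]
    - [1, 0, 0, -0.001, 0]
    - [1, 0, 0, -0.001, 0]
    - [1, 0, 0, 0, 0]
    - [1, 0, 0, 0, 0]

```text
time_s: 9.45
tcp_pos: [0.601, 0.2019, 0.0684]
ee_rot: [1.846, 2.542, 0.0]
force: [0.7, 0.6, -0.7]
gripper_width: 0.0237
```

servo_tool:
  deltas:
    - [1, 0, 0, -0.001, 0]
    - [1, 0, 0, -0.001, 0]
    - [1, 0, 0, 0, 0]
    - [1, 0, 0, 0, 0]

```text
time_s: 9.78
tcp_pos: [0.601, 0.2019, 0.0664]
ee_rot: [1.846, 2.542, 0.0]
force: [-0.2, -0.1, 0.9]
gripper_width: 0.0233
```

servo_tool:
  deltas:
    - [1, 0, 0, -0.001, 0]
    - [1, 0, 0, -0.001, 0]
    - [1, 0, 0, 0, 0]
    - [1, 0, 0, 0, 0]

```text
time_s: 10.12
tcp_pos: [0.6011, 0.2019, 0.0645]
ee_rot: [1.846, 2.542, 0.0]
force: [0.2, 0.3, 2.0]
gripper_width: 0.0234
```

servo_tool:
  deltas:
    - [1, 0, 0, -0.001, 0]
    - [1, 0, 0, 0, 0]
    - [1, 0, 0, 0, 0]

```text
time_s: 10.37
tcp_pos: [0.6014, 0.202, 0.0638]
ee_rot: [1.846, 2.541, 0.001]
force: [-0.7, 0.7, 4.5]
gripper_width: 0.0236
```

servo_tool:
  deltas:
    - [1, 0, 0, -0.001, 0]
    - [1, 0, 0, 0, 0]
    - [1, 0, 0, 0, 0]

```text
time_s: 10.62
tcp_pos: [0.6017, 0.202, 0.0633]
ee_rot: [1.846, 2.541, 0.002]
force: [-1.1, 1.1, 7.8]
gripper_width: 0.0234
```

servo_tool:
  deltas:
    - [1, 0, 0, -0.001, 0]
    - [1, 0, 0, 0, 0]
    - [1, 0, 0, 0, 0]

```text
time_s: 10.87
tcp_pos: [0.6019, 0.2021, 0.0627]
ee_rot: [1.846, 2.541, 0.003]
force: [-1.8, 0.2, 10.0]
gripper_width: 0.0236
```

servo_tool:
  deltas:
    - [1, 0, 0, -0.0005, 0]
    - [1, 0, 0, 0, 0]
    - [1, 0, 0, 0, 0]

```text
time_s: 11.12
tcp_pos: [0.6019, 0.2021, 0.0625]
ee_rot: [1.846, 2.541, 0.003]
force: [-1.9, 0.1, 11.3]
gripper_width: 0.0231
```

servo_tool:
  deltas:
    - [1, -0.0008, -0.0002, 0, 0]
    - [1, 0, 0, 0, 0]
    - [1, 0, 0, 0, 0]

```text
time_s: 11.37
tcp_pos: [0.6017, 0.202, 0.0626]
ee_rot: [1.845, 2.54, 0.005]
force: [0.1, 0.2, 10.7]
gripper_width: 0.0234
```

servo_tool:
  deltas:
    - [1, 0, 0, -0.0005, 0]
    - [1, 0, 0, 0, 0]
    - [1, 0, 0, 0, 0]

```text
time_s: 11.62
tcp_pos: [0.6018, 0.202, 0.0624]
ee_rot: [1.845, 2.54, 0.005]
force: [-0.2, 0.3, 12.1]
gripper_width: 0.0236
```

servo_tool:
  deltas:
    - [1, 0, 0, -0.0005, 0]
    - [1, 0, 0, 0, 0]
    - [1, 0, 0, 0, 0]

```text
time_s: 11.87
tcp_pos: [0.6017, 0.202, 0.062]
ee_rot: [1.845, 2.54, 0.005]
force: [-1.2, -0.3, 12.6]
gripper_width: 0.0237
```

```bash
python3 -c "
from meas import *
m,im,d=meas('press1')
print(ctrl.sense()['joint_positions'].round(3))"
```

```text
11.8667 [0.6017 0.202  0.062 ] toolx 108.0 z [ 0.004  0.001 -1.   ] F [-1.2 -0.3 12.6] [-0.12  0.45  0.  ] 0.023709624924446015
top z 0.04246429156340113 tilt [-0.0534 -0.0199] ((0.5902808308601379, 0.1991807520389557), (0.13409723341464996, 0.08042672276496887), 18.11772918701172)
pred [0.53818283 0.21369966] hole [0.53521753 0.21231522] [  0   0  33  19 627] pin [0.52641722 0.1787563  0.19625331] 2 2
pred [0.55684107 0.15667449] hole [0.55353909 0.15591834] [  0   0  33  19 627] pin [0.52641722 0.1787563  0.19625331] 3 3
[-0.598  0.55   0.309  1.569 -0.185  1.048  1.645]
```

```bash
python3 - <<'E'
from h import *
for t in('over2','over3','press1'):
    m,im,d=load(t);P=cloud(m,d);hsv=cv2.cvtColor(im,cv2.COLOR_RGB2HSV)
    g=cv2.inRange(hsv,(40,80,20),(90,255,255))>0
    a=np.radians(18.1);ex=np.array([np.cos(a),np.sin(a)]);ey=np.array([-ex[1],ex[0]])
    z0=np.median(P[g][:,2]);q=P[g&(abs(P[...,2]-z0)<.006)]
    L=np.c_[(q[:,:2]-[.600,.202])@ex,(q[:,:2]-[.600,.202])@ey]
    k=(abs(L[:,0])<.053)&(abs(L[:,1])<.038);L,q=L[k],q[k]
    c=np.linalg.lstsq(np.c_[L,np.ones(len(L))],q[:,2],rcond=None)[0]
    print(t,c,[(lo,np.median(q[(L[:,0]>lo/1e3)&(L[:,0]<lo/1e3+.01)][:,2]).round(4)) for lo in range(-50,50,20)],L.min(0),L.max(0),len(L))
cv2.imwrite('pics/c6.png',cv2.resize(im[110:310,180:380,::-1],None,fx=3,fy=3,interpolation=cv2.INTER_CUBIC))
E
```

```text
over2 [-0.00280158 -0.00085721  0.05764746] [(-50, np.float64(0.0578)), (-30, np.float64(0.0577)), (-10, np.float64(0.0577)), (10, np.float64(0.0577)), (30, np.float64(0.0574))] [-0.05299836 -0.03799821] [0.05298799 0.03798172] 12240
over3 [-0.00276973 -0.0012847   0.05157814] [(-50, np.float64(0.0517)), (-30, np.float64(0.0517)), (-10, np.float64(0.0516)), (10, np.float64(0.0515)), (30, np.float64(0.0516))] [-0.05299874 -0.03799405] [0.05299908 0.03799927] 12493
press1 [-0.0004892  -0.00105441  0.04246621] [(-50, np.float64(0.0425)), (-30, np.float64(0.0425)), (-10, np.float64(0.0424)), (10, np.float64(0.0425)), (30, np.float64(0.0424))] [-0.05299964 -0.03799487] [0.05299175 0.03799437] 12786
```

View pics/c6.png

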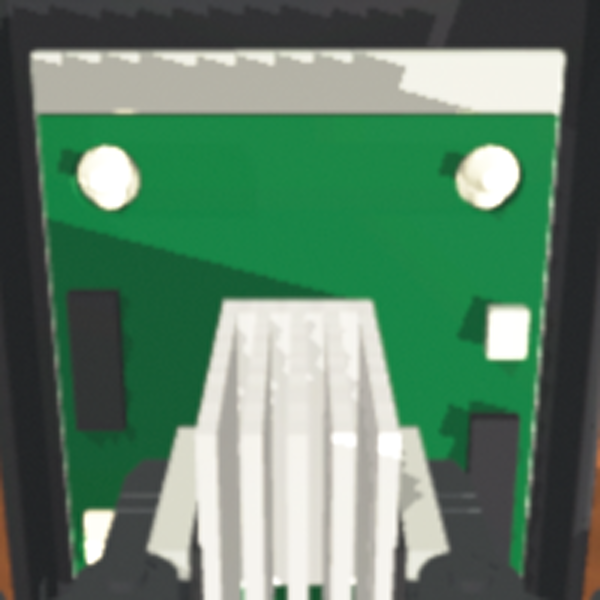

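The board is level (under 0.1 mm across) with the pins standing up through the holes. I'll keep pressing.

servo_tool:
  deltas:
    - [1, 0, 0, -0.0005, 0]
    - [1, 0, 0, 0, 0]
    - [1, 0, 0, 0, 0]

```text
time_s: 12.17
tcp_pos: [0.6011, 0.2018, 0.061]
ee_rot: [1.846, 2.54, 0.003]
force: [-1.6, -1.4, 10.9]
gripper_width: 0.0233
```

servo_tool:
  deltas:
    - [1, 0, 0, -0.0004, 0]
    - [1, 0, 0, 0, 0]
    - [1, 0, 0, 0, 0]

```text
time_s: 12.42
tcp_pos: [0.6011, 0.2018, 0.0603]
ee_rot: [1.846, 2.541, 0.003]
force: [-1.5, -0.8, 9.7]
gripper_width: 0.0236
```

servo_tool:
  deltas:
    - [1, 0, 0, -0.0004, 0]
    - [1, 0, 0, 0, 0]
    - [1, 0, 0, 0, 0]

```text
time_s: 12.67
tcp_pos: [0.601, 0.2018, 0.0598]
ee_rot: [1.846, 2.541, 0.003]
force: [-2.0, -0.3, 8.0]
gripper_width: 0.0236
```

servo_tool:
  deltas:
    - [1, 0, 0, -0.0005, 0]
    - [1, 0, 0, 0, 0]
    - [1, 0, 0, 0, 0]

```text
time_s: 12.92
tcp_pos: [0.601, 0.2018, 0.0592]
ee_rot: [1.846, 2.541, 0.003]
force: [-1.2, -0.2, 8.8]
gripper_width: 0.0236
```

servo_tool:
  deltas:
    - [1, 0, 0, -0.0005, 0]
    - [1, 0, 0, 0, 0]
    - [1, 0, 0, 0, 0]

```text
time_s: 13.17
tcp_pos: [0.601, 0.2018, 0.0586]
ee_rot: [1.846, 2.541, 0.003]
force: [-0.6, 0.2, 6.8]
gripper_width: 0.0235
```

servo_tool:
  deltas:
    - [1, 0, 0, -0.0005, 0]
    - [1, 0, 0, 0, 0]
    - [1, 0, 0, 0, 0]

```text
time_s: 13.42
tcp_pos: [0.6006, 0.2017, 0.0571]
ee_rot: [1.846, 2.541, 0.001]
force: [2.3, -0.1, 0.6]
gripper_width: 0.0235
```

servo_tool:
  deltas:
    - [1, 0, 0, -0.0005, 0]
    - [1, 0, 0, 0, 0]
    - [1, 0, 0, 0, 0]

```text
time_s: 13.67
tcp_pos: [0.6006, 0.2017, 0.0567]
ee_rot: [1.846, 2.541, 0.001]
force: [2.1, 1.0, 2.7]
gripper_width: 0.0231
```

servo_tool:
  deltas:
    - [1, 0, 0, -0.0005, 0]
    - [1, 0, 0, 0, 0]
    - [1, 0, 0, 0, 0]

```text
time_s: 13.92
tcp_pos: [0.6006, 0.2017, 0.0566]
ee_rot: [1.846, 2.541, 0.001]
force: [1.3, 0.0, 5.7]
gripper_width: 0.0237
```

servo_tool:
  deltas:
    - [1, 0, 0, -0.0005, 0]
    - [1, 0, 0, 0, 0]
    - [1, 0, 0, 0, 0]

```text
time_s: 14.17
tcp_pos: [0.6007, 0.2017, 0.0564]
ee_rot: [1.846, 2.541, 0.002]
force: [0.6, -0.9, 7.7]
gripper_width: 0.0234
```

servo_tool:
  deltas:
    - [1, 0, 0, -0.0005, 0]
    - [1, 0, 0, 0, 0]
    - [1, 0, 0, 0, 0]

```text
time_s: 14.42
tcp_pos: [0.6007, 0.2017, 0.0563]
ee_rot: [1.846, 2.541, 0.002]
force: [-0.5, -0.3, 12.2]
gripper_width: 0.0237
```

servo_tool:
  deltas:
    - [1, 0, 0, -0.0005, 0]
    - [1, 0, 0, 0, 0]
    - [1, 0, 0, 0, 0]

```text
time_s: 14.67
tcp_pos: [0.6007, 0.2017, 0.0562]
ee_rot: [1.846, 2.541, 0.002]
force: [-2.5, -0.5, 14.5]
gripper_width: 0.0233
```

```bash
cat > tilt.py <<'E'
from st import *
def tilt(t):
    st();m,im,d=grab('wrist',t);P=cloud(m,d);hsv=cv2.cvtColor(im,cv2.COLOR_RGB2HSV)
    g=cv2.inRange(hsv,(40,80,20),(90,255,255))>0
    a=np.radians(18.1);ex=np.array([np.cos(a),np.sin(a)]);ey=np.array([-ex[1],ex[0]])
    L=(P[...,:2]-[.600,.202])@np.c_[ex,ey]; z=P[...,2]
    k=g&(abs(L[...,0])<.053)&(abs(L[...,1])<.038)&(z<.06)&(z>.02)
    k&=abs(z-np.median(z[k]))<.004
    c,*_=np.linalg.lstsq(np.c_[L[k],np.ones(k.sum())],z[k],rcond=None);print('slopes, top z',c.round(5),k.sum())
    # pin tip heights at each post; plate height beside posts
    for sx in(-1,1):
      for sy in(1,-1):
        w=(np.hypot(L[...,0]-sx*.045,L[...,1]-sy*.030)<.005)&(z>.02)&(z<.07)&(d>0)
        b=k&(np.hypot(L[...,0]-sx*.045,L[...,1]-sy*.030)<.012)
        print(sx,sy,'tip z',np.percentile(z[w],97) if w.any() else None,'board z near',np.median(z[b]) if b.sum()>5 else None,w.sum())
    w=(abs(L[...,0]+.0575)<.0015)&(abs(L[...,1])<.03)&(z<.05)&(d>0);print('plate z',np.median(z[w]),w.sum())
    return m,im,d
E
python3 -c "from tilt import *;tilt('press2')"
```

```text
14.6667 [0.6007 0.2017 0.0562] toolx 108.0 z [ 0.001  0.001 -1.   ] F [-2.5 -0.5 14.5] [-0.28  0.47 -0.05] 0.02333299702035798
slopes, top z [-0.00057 -0.00113  0.03663] 12126
-1 1 tip z 0.047221959348309146 board z near 0.03662578580288095 375
-1 -1 tip z 0.047105547605851526 board z near 0.03666254621946242 373
1 1 tip z None board z near None 0
1 -1 tip z None board z near None 0
plate z 0.021649072044508392 717
```

Everything reads as home: the plate has sunk 5.4 mm, the shoulders are at about 0.0336 and the board underside is at 0.0336 and level. I'll ease off the force, then release.

servo_tool:
  deltas:
    - [1, 0, 0, 0.0007, 0]
    - [1, 0, 0, 0.0007, 0]
    - [1, 0, 0, 0.0006, 0]
    - [1, 0, 0, 0, 0]
    - [0.5, 0, 0, 0, 0]
    - [0.0, 0, 0, 0, 0]
    - [0.0, 0, 0, 0, 0]
    - [0.0, 0, 0, 0, 0]
    - [0.0, 0, 0, 0, 0]

```text
time_s: 15.47
tcp_pos: [0.5993, 0.2015, 0.0557]
ee_rot: [-1.846, -2.541, 0.003]
force: [0.0, -0.5, -0.5]
gripper_width: 0.0428
```

servo_tool:
  deltas:
    - [0.0, 0, 0, 0.005, 0]
    - [0.0, 0, 0, 0.015, 0]
    - [0.0, 0, 0, 0.03, 0]
    - [0.0, 0, 0, 0.03, 0]
    - [0.0, -0.01, 0, 0.03, 0]
    - [0.0, -0.02, 0, 0.03, 0]
    - [0.0, -0.02, 0, 0.03, 0]
    - [0.0, 0, 0, 0, 0]
    - [0.0, 0, 0, 0, 0]
    - [0.0, 0, 0, 0, 0]

```text
time_s: 16.3
tcp_pos: [0.55, 0.2016, 0.2265]
ee_rot: [-1.846, -2.542, -0.0]
force: [0.2, -0.3, -0.9]
gripper_width: 0.043
```

```bash
python3 - <<'E'
from tilt import *
m,im,d=tilt('fin')
a=cv2.resize(im[100:320,170:400,::-1],None,fx=2.4,fy=2.4,interpolation=cv2.INTER_CUBIC)
b=grab('top','fintop')[1][140:290,90:450,::-1]
b=cv2.resize(b,(240,100)); c=np.zeros((a.shape[0],a.shape[1]+240,3),np.uint8);c[:,:a.shape[1]]=a;c[:100,a.shape[1]:]=b
cv2.imwrite('pics/fin_c.png',c);print(c.shape)
E
```

```text
16.3 [0.55   0.2016 0.2265] toolx 108.01 z [-0.  0. -1.] F [ 0.2 -0.3 -0.9] [0.02 0.03 0.03] 0.042974268173418054
slopes, top z [-0.00055 -0.00113  0.03967] 4052
-1 1 tip z 0.04991340805143855 board z near 0.03958779707272683 79
-1 -1 tip z 0.04974790503914669 board z near 0.039737386624607754 77
1 1 tip z 0.04991458143063124 board z near 0.039577355762781735 65
1 -1 tip z 0.05031112539429966 board z near 0.039668656352784826 56
plate z 0.024144101201865657 226
(528, 792, 3)
```

View pics/fin_c.png

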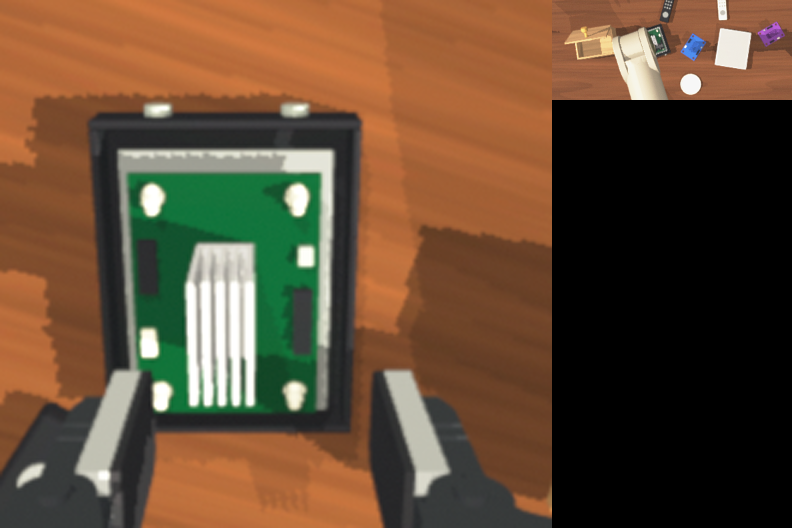

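All four pins look through and the board is level, but the board-to-plate gap reads 15.6 mm against 15.0 mm while pressed. I'll recheck it from closer.

servo_tool:
  deltas:
    - [0.0, 0.01, 0, -0.025, 0]
    - [0.0, 0.01, 0, -0.025, 0]
    - [0.0, 0.01, 0, -0.025, 0]
    - [0.0, 0.01, 0, -0.02, 0]
    - [0.0, 0, 0, 0, 0]
    - [0.0, 0, 0, 0, 0]
    - [0.0, 0, 0, 0, 0]

```text
time_s: 16.98
tcp_pos: [0.5902, 0.2015, 0.1318]
ee_rot: [1.847, 2.541, -0.001]
force: [0.4, 0.4, 1.1]
gripper_width: 0.043
```

```bash
cat > gap.py <<'E'
from h import *
def gap(t):
    m,im,d=load(t);P=cloud(m,d);z=P[...,2]
    a=np.radians(18.1);E=np.array([[np.cos(a),-np.sin(a)],[np.sin(a),np.cos(a)]])
    L=(P[...,:2]-[.600,.202])@E
    hsv=cv2.cvtColor(im,cv2.COLOR_RGB2HSV)
    pl=(hsv[...,1]<50)&(hsv[...,2]>110)&(abs(L[...,1])<.045)&(L[...,0]<-.05)&(L[...,0]>-.075)&(z<.033)&(z>.012)
    pl=cv2.erode(pl.astype(np.uint8),np.ones((3,3)))>0
    g=cv2.erode(cv2.inRange(hsv,(40,80,20),(90,255,255)),np.ones((3,3)))>0
    bd=g&(L[...,0]<-.030)&(L[...,0]>-.055)&(abs(L[...,1])<.022)&(z>.02)&(z<.06)
    print(t,'plate',z[pl].mean().round(5),pl.sum(),'board',z[bd].mean().round(5),bd.sum(),'gap',(z[bd].mean()-z[pl].mean()).round(5))
    for sx in(-1,1):
      for sy in(1,-1):
        r=np.hypot(L[...,0]-sx*.045,L[...,1]-sy*.030); w=(r<.007)&(z>.03)&(z<.07)&~g
        b=g&(r<.013)&(abs(z-z[bd].mean())<.003)
        if w.sum()>20 and b.sum()>20: print(sx,sy,'tip-board',(np.sort(z[w])[-8:].mean()-z[b].mean()).round(4),w.sum())
E
python3 - <<'E'
from st import *
from gap import gap
st();grab('wrist','fin2')
for t in('press1','press2','fin','fin2'):gap(t)
E
```

```text
16.9833 [0.5902 0.2015 0.1318] toolx 107.99 z [-0. -0. -1.] F [0.4 0.4 1.1] [0.01 0.03 0.01] 0.04297170246930529
press1 plate 0.02172 3169 board 0.04249 4560 gap 0.02078
-1 1 tip-board 0.005 449
-1 -1 tip-board 0.0048 444
press2 plate 0.02162 2717 board 0.03666 4742 gap 0.01504
-1 1 tip-board 0.0108 566
-1 -1 tip-board 0.0108 570
fin plate 0.02464 583 board 0.03967 1052 gap 0.01502
-1 1 tip-board 0.01 149
-1 -1 tip-board 0.01 150
1 1 tip-board 0.0103 123
1 -1 tip-board 0.0103 96
fin2 plate 0.02464 1239 board 0.03964 2235 gap 0.015
-1 1 tip-board 0.0106 294
-1 -1 tip-board 0.0105 289
1 1 tip-board 0.0103 223
1 -1 tip-board 0.0097 145
```

```bash
python3 -c "
from cell import ctrl
print(ctrl.hand_in())"
```

```text
the job is handed in; nothing more can be done
None
```

The green board is snapped onto all four standoffs in the amplifier base, released, and the job is handed in at about 17 s of the 72 s allowed. I gripped it by the heat sink, lined the holes up over the pins with the wrist camera and pressed it down in steps of 1 mm or less.

- **Pressing:** the force peaked at about 12.6 N (plus the board's own weight of about 2 N). It fell to about 1 N at the click, then rose steeply to 14.5 N once the board was on the shoulders. The plate gave about 5.4 mm.
- **Fully home:** with the gripper off, the plate-to-board-top gap reads 15.0 mm. That is the 12 mm pillars plus the 3 mm board.
- **Level:** the board slopes about 0.1 mm or less across its length and width. All four pins stand 9.7 to 10.6 mm above it (10 mm expected).
- **Disagreement:** my first gap reading after release was 15.6 mm. It came from a narrow strip of the plate. A cleaner mask gave 15.0 mm on that same picture, and a closer one agreed.
- **Other objects:** in the last overhead picture the tray, remotes, coaster, oak box and both look-alikes appear where they were. I checked this by eye and did not measure it.

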